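Change over two roll-top stores: shut over the cast, open for the ring

TASK

Two roll-top stores on the bench stand half open. Roll the slatted door fully shut over the plaster dental cast so that no dust gets at it, and roll the other store's door fully open so that the steel casting ring in it can be taken next. Leave the cast and the ring standing where they are, and let go of the doors.

Things in the scene. Friction and masses are not known exactly. Their poses are not given: they have to be found in the camera images.
- cast_store: roll-top store fixed to the worktop, grey cheeks, aluminium slatted door, a white plaster dental cast inside. 226 mm deep (x), 198 wide (y), 156 high; inside 150 wide, floor 12 mm up. Origin: centre of the underside; -x is the open front, z up. The door rolls on a circle about the line along y 45 mm above the origin; slats' outer face at 103 mm radius. A black pull stands out of the door at y = 0 (see the joint).
- ring_store: roll-top store fixed to the worktop, grey cheeks, aluminium slatted door, a grey steel casting ring inside. 226 mm deep (x), 198 wide (y), 156 high; inside 150 wide, floor 12 mm up. Origin: centre of the underside; -x is the open front, z up. The door rolls on a circle about the line along y 45 mm above the origin; slats' outer face at 103 mm radius. A black pull stands out of the door at y = 0 (see the joint).
- cast_store_door (a joint): Cast store door's angle q on its track: 0 fully shut (stop), 1.4 rad fully open, up and back (stop). Stays where left; 2-3 N at the pull moves it. Pull: roller 22 mm dia, 20 mm long along y, on a 10 mm wide stem; centre in the store's frame (-0.137 cos a, 0, 0.045 + 0.137 sin a) m, a = 0.209 + q. Pinched from above on its flat ends it pivots in the fingers: no need to tilt.
- ring_store_door (a joint): Ring store door's angle q on its track: 0 fully shut (stop), 1.4 rad fully open, up and back (stop). Stays where left; 2-3 N at the pull moves it. Pull: roller 22 mm dia, 20 mm long along y, on a 10 mm wide stem; centre in the store's frame (-0.137 cos a, 0, 0.045 + 0.137 sin a) m, a = 0.209 + q. Pinched from above on its flat ends it pivots in the fingers: no need to tilt.
- cast: white plaster cast of a toothed jaw, 53x71x27 mm, standing on the floor of one store; origin: centre of its underside. Tells which store is to be shut; not to be handled.
- ring: plain grey steel cylinder (casting ring), 55 mm diameter, 55 mm high, standing on the floor of the other store; origin: centre of its underside. Not to be handled.

How it is judged:
By the outcome, as a careful person would: the job done as asked, in the order asked, and still so for the second after the job is handed in, with the robot touching nothing.
It also fails if it takes over 45 s, if anything falls off the work surface, if the arm or the gripper's body presses on something with over 40 N, if the wrist force passes 120 N, or if a joint passes its speed limit or range.

ROBOT

A 6-joint arm with a two-finger parallel gripper is mounted at the origin on a cart in front of the work surface, level with it; the furniture and walls round the work are solid. World frame = base frame: x ahead of the robot, y to its left, z up, the work surface at z = 0. Lengths are in mm, angles in degrees, forces in N, time in s.
With the tool pointing down it reaches from about 300 to 750 mm from the base axis. Payload 8.5 kg.
Tool frame: the origin (TCP) lies at the very end of the fingers, on their centre line; the grasp point (between the pads) lies 19 mm behind it (bot.grasp_offset is the distance from the TCP to the grasp point, in mm); z points along the fingers, y is the line along which they close (so a half turn about z gives the same grasp; the last joint's range is limited). The gripper opens to 85 mm and grips with 20 to 120 N. Pads are 22 mm wide; open, the fingers measure 114 mm over their backs; the gripper's body (76 mm by 85 mm) begins 54 mm behind the grasp point. The pads swing forward as they close: fully open they stand 13 mm farther back than shut.
Start: joints at [-78.856, 21.807, 74.336, -0, 83.858, -12.336], TCP at [219.127, -504.444, 231.322] pointing down, gripper open.
Joint ranges: [-178.18, 178.18], [-50.72, 133.34], [12.68, 142.11], [-81.47, 261.47], [9.98, 163.14], [-165.26, 165.26]. Speed limits (degrees/s): [136.94, 136.94, 180, 180, 180, 180].

INTERFACE

Orientations are given as a 3x3 rotation matrix whose columns are the frame's x, y, z axes.
In Python, from plant import bot, kin, sense, viewer, close_job gives the robot as it stands. Calls block until the motion is done:
- bot.goto(position, orientation): joint-space move of the TCP to a pose.
- bot.move_linear(position, orientation=None, rate=150): straight line of the TCP; orientation=None keeps the orientation; rate is the mean speed in mm/s.
- bot.set_joints(angles): joint-space move.
- bot.command_gripper(opening, effort=None): opening from 0.0 (shut) to 1.0 (fully open); effort is the grip in N (None keeps the last); returns when the fingers have stopped.
- bot.dwell(seconds).
- kin.inverse_kinematics(position, orientation): joint angles nearest the present ones, or None.
- sense(): the state.
- viewer.snapshot(name): name is "side" or "top" or "wrist"; returns a dict with "color" (384x512x3 uint8, red, green, blue), "K" (3x3 intrinsics, pixels), "world_from_camera" (4x4, takes a point from camera to world coordinates); the wrist camera has in their place "mount" (4x4, takes a point from camera to tool coordinates, whose origin is the TCP and whose axes are the flange's). Camera axes: x right, y up, looking along -z (the intrinsics and any distortion apply to the point x, -y, -z); pixel columns grow to the right and rows downward; lengths in mm; the calibration is good to about 2 mm. A picture is of the moment at which its call begins: read the wrist's pose just before it. There is no depth.
A pose or a line that the arm cannot do raises bot.PlanningError and nothing moves.
- close_job(): hands the job in; it is judged then, once.
The state is a dict: "time": time; "q": joint angles; "joint_velocities": joint speeds; "joint_torque": joint torques, N m; "tool_pos": TCP position; "tcp_rot": TCP orientation; "ft_force": force on the tool from outside, world axes, zero at the start; "moment": the same for the moment, N m; "width": opening from 0.0 (shut) to 1.0 (fully open); "grasp_force": force on a finger pad.
Only numpy, scipy, OpenCV 4.12 (cv2) and the standard library are available. Lean on these libraries where they do the work, as an engineer would, in place of code of your own. Each camera call takes 0.05 s, during which the arm holds its last target. There are 200 camera calls.

## Working session

There is one attempt and no reset: what is moved stays moved. The work goes in short steps, each a Python script; the robot and the scene stay as the last script left them, time stands still between calls to the robot, and variables do not carry over. Pictures are saved under pics/ and viewed, at most 10 in all, crops included, and the job is handed in when it is done.

```bash
mkdir -p pics
python3 - <<'E'
from plant import bot,kin,sense,viewer
import cv2,numpy as np
for n in("top","side"):
    s=viewer.snapshot(n);cv2.imwrite(f"pics/{n}0.png",s["color"][:,:,::-1])
    np.savez(f"{n}0.npz",**s);print(n,s["K"].tolist(),np.round(s["world_from_camera"],3).tolist(),[k for k in s])
print(sense()["time"])
E
```

```text
top [[400.6547603602003, 0.0, 252.9509586054323], [0.0, 400.6547603602003, 189.69343981277328], [0.0, 0.0, 1.0]] [[-0.215, 0.769, -0.602, 67.643], [-0.977, -0.16, 0.144, 113.328], [0.015, 0.618, 0.786, 768.722], [0.0, 0.0, 0.0, 1.0]] ['color', 'K', 'world_from_camera']
side [[492.77831518987614, 0.0, 248.28280423638657], [0.0, 492.77831518987614, 195.43209396042917], [0.0, 0.0, 1.0]] [[-0.318, 0.623, -0.715, -272.886], [-0.948, -0.21, 0.238, 296.96], [-0.002, 0.754, 0.657, 870.152], [0.0, 0.0, 0.0, 1.0]] ['color', 'K', 'world_from_camera']
0.1
```

View pics/top0.png

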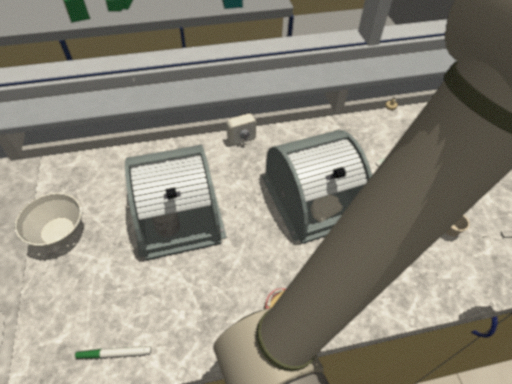

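View pics/side0.png

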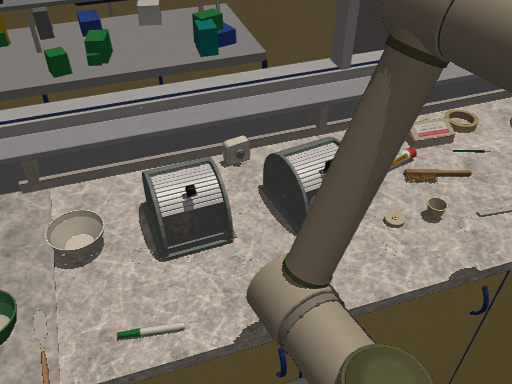

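The top view shows two stores: the left one around (172,203) with its pull at (172,193), and the right one around (318,185) with its pull at (338,173). The arm hides part of the right store. The contents are in shadow, with something pale at (325,207) in the right store.

```bash
cat > h.py <<'E'
import numpy as np,cv2
def ray(s,u,v,T=None):
    T=s["world_from_camera"] if T is None else T
    p=cv2.undistortPoints(np.array([[[u,v]]],float),s["K"],None)[0,0]
    d=T[:3,:3]@np.array([p[0],-p[1],-1]);return T[:3,3],d/np.linalg.norm(d)
def onz(s,u,v,z,T=None):
    o,d=ray(s,u,v,T);return o+d*(z-o[2])/d[2]
def tri(rs):
    A=sum(np.eye(3)-np.outer(d,d) for o,d in rs);b=sum((np.eye(3)-np.outer(d,d))@o for o,d in rs)
    return np.linalg.solve(A,b)
def proj(s,P,T=None):
    T=s["world_from_camera"] if T is None else T
    c=np.linalg.inv(T)@np.append(P,1);q=s["K"]@np.array([c[0],-c[1],-c[2]]);return q[:2]/q[2]
E
python3 - <<'E'
from h import *
from plant import viewer,sense,kin
t=np.load("top0.npz");s=np.load("side0.npz")
print(tri([ray(t,172,193),ray(s,191,190)]),tri([ray(t,338,173),ray(s,326,167)]))
for uv in[(138,256),(220,243),(300,240)]:print(uv,onz(t,*uv,0))
w=viewer.snapshot("wrist");print(w["mount"].round(2).tolist(),w["K"].tolist(),w.keys(),sense()["tcp_rot"])
big=cv2.resize(np.vstack([t["color"][120:270,110:390]]),None,fx=2.8,fy=2.8,interpolation=cv2.INTER_CUBIC)
cv2.imwrite("pics/crop.png",np.clip(big[:,:,::-1].astype(float)*1.6,0,255))
R=np.array([[1,0,0],[0,-1,0],[0,0,-1.]])
for p in[(400,100,420),(350,100,450),(350,-100,400),(300,0,450)]:print(p,kin.inverse_kinematics(p,R))
E
```

```text
[555.66207413 154.78694785 162.0120054 ] [ 553.41291765 -178.49510345  145.24944829]
(138, 256) [ 5.29279542e+02  2.53171630e+02 -1.13686838e-13]
(220, 243) [524.75209715  75.54309632   0.        ]
(300, 240) [495.65746264 -99.82951192   0.        ]
[[0.0, 0.95, 0.32, 84.74], [1.0, -0.0, 0.0, -0.63], [0.0, 0.32, -0.95, -141.95], [0.0, 0.0, 0.0, 1.0]] [[286.97287517336224, 0.0, 259.98622993311466], [0.0, 286.97287517336224, 194.98767990318558], [0.0, 0.0, 1.0]] dict_keys(['color', 'K', 'mount']) [[ 9.17215233e-01  3.98391967e-01 -2.40046899e-04]
 [ 3.98391977e-01 -9.17214590e-01  1.10796888e-03]
 [ 2.21231384e-04 -1.11187870e-03 -9.99999357e-01]]
(400, 100, 420) [-2.52137134e+00  3.17783652e+00  6.87153062e+01 -2.54444375e-14
  1.08106857e+02  8.74786287e+01]
(350, 100, 450) [-2.88678399e+00 -2.00852468e+00  6.92650726e+01 -2.54444375e-14
  1.12743452e+02  8.71132160e+01]
(350, -100, 400) [-3.47775758e+01 -2.23766839e+00  7.73307534e+01 -2.54444375e-14
  1.04906915e+02  5.52224242e+01]
(300, 0, 450) [-2.30582441e+01 -9.26810458e+00  7.54698882e+01 -2.54444375e-14
  1.13798216e+02  6.69417559e+01][ WARN:0@0.939] global loadsave.cpp:1063 imwrite_ Unsupported depth image for selected encoder is fallbacked to CV_8U.
```

View pics/crop.png

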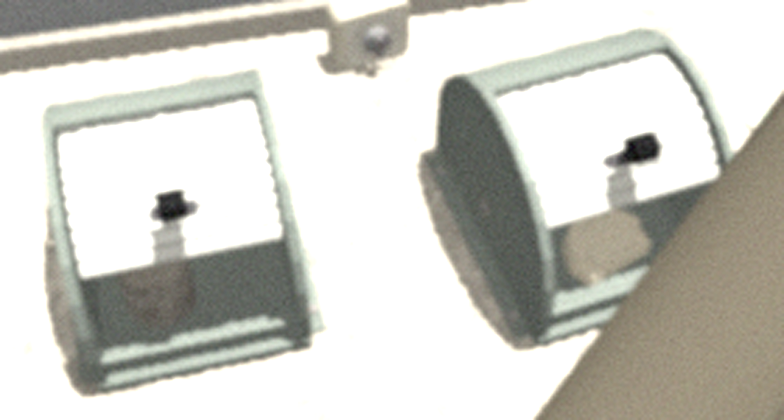

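The left store appears to hold a brownish-grey object in shadow and the right store a pale round-ish block, so I can't tell yet which is which. I'll look from in front with the wrist camera.

Run:
```python
from h import *
from plant import bot,viewer,sense,kin
R=np.array([[-1,0,0],[0,1,0],[0,0,-1.]])
a=np.radians(25)
# tilt so that camera looks further forward (+x): tool z gains +x
Ry=np.array([[np.cos(a),0,-np.sin(a)],[0,1,0],[np.sin(a),0,np.cos(a)]])
for nm,p,RR in[("w1",(420,20,330),Ry@R),("w1b",(420,20,330),R),("w1c",(440,20,380),R)]:
    q=kin.inverse_kinematics(p,RR);print(nm,q)
    if q is not None: break
bot.goto(p,RR)
st=sense();w=viewer.snapshot("wrist")
T=np.eye(4);T[:3,:3]=st["tcp_rot"];T[:3,3]=st["tool_pos"]
np.savez("w1.npz",color=w["color"],K=w["K"],world_from_camera=T@w["mount"])
for n in("top","side"):
    s=viewer.snapshot(n);np.savez(f"{n}1.npz",**s)
ims=[w["color"]]+[np.load(f"{n}1.npz")["color"] for n in("top",)]
cv2.imwrite("pics/w1.png",cv2.resize(ims[0][:,:,::-1],(800,600),interpolation=cv2.INTER_CUBIC))
cv2.imwrite("pics/top1.png",ims[1][:,:,::-1])
print(sense()["time"],(T@w["mount"]).round(2).tolist())
```

```text
w1 [ -18.4595261    -6.71398714   96.24780806    8.36957359   66.82839884
 -110.14562388]
2.3417 [[0.0, -0.72, -0.69, 284.65], [1.0, 0.0, -0.0, 20.65], [0.0, -0.69, 0.72, 423.1], [0.0, 0.0, 0.0, 1.0]]
```

View pics/w1.png

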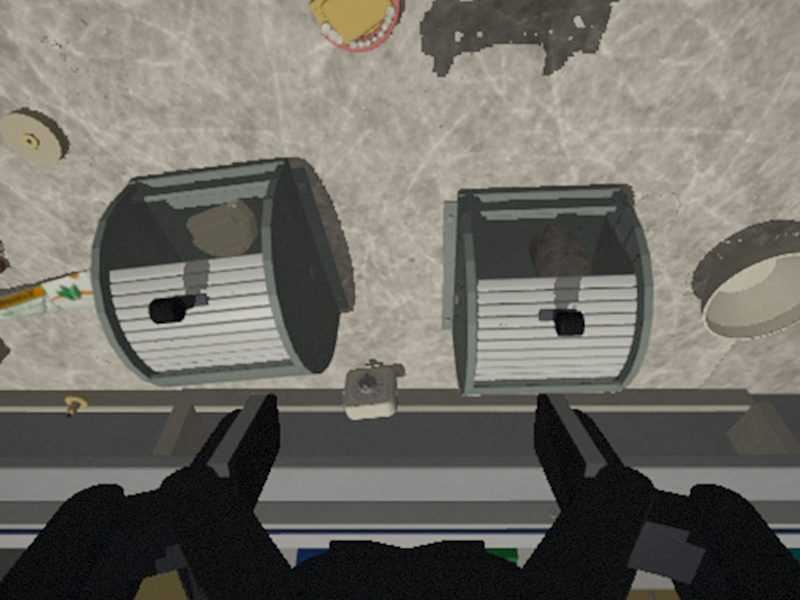

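View pics/top1.png

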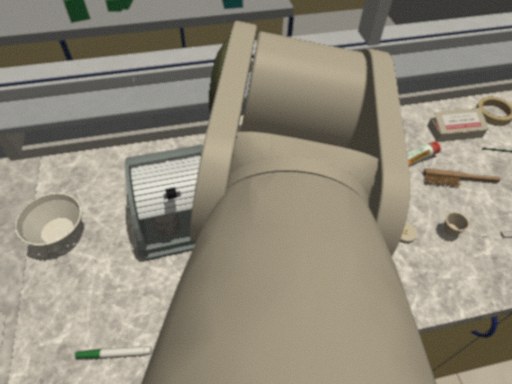

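The wrist view is upside down. The y≈-178 store is at left, with its pull at (168,310) and a pale low block at (222,228). The y≈+155 store is at right, with its pull at (568,322) and a dark object at (560,250). I'll enlarge the two interiors to tell them apart.

Run:
```python
from h import *
c=np.load("w1.npz")["color"]
def g(u0,v0,u1,v1):
    x=c[int(v0*.64):int(v1*.64),int(u0*.64):int(u1*.64)].astype(float)
    return cv2.resize((255*(np.clip(x*1.3/255,0,1))**.6).astype(np.uint8),(395,395),interpolation=cv2.INTER_CUBIC)
cv2.imwrite("pics/c2.png",np.hstack([g(150,150,320,320),g(470,180,640,350)])[::-1,::-1,::-1])
```

```text
(no output)
```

View pics/c2.png

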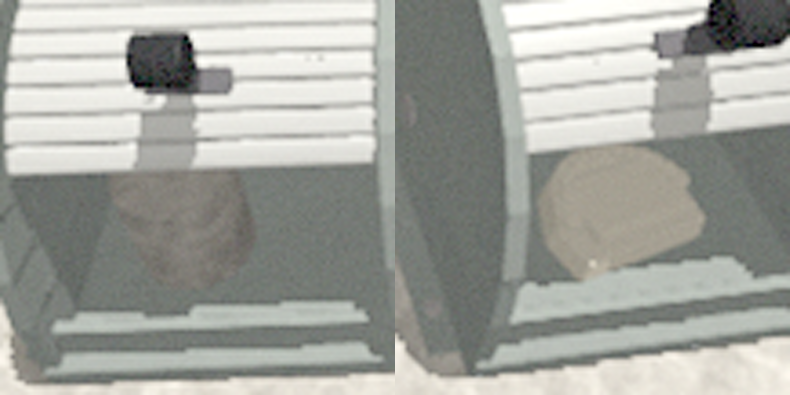

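The right store (y<0) holds the pale, low, flat-cut cast. The left store (y>0) holds the taller grey cylinder, which is the ring. Next I'll measure the pulls and the store yaws.

Run:
```python
from h import *
t=np.load("top0.npz");s=np.load("side0.npz");w=np.load("w1.npz")
def black(s,u,v,r=14):
    g=s["color"].max(2);m=np.zeros_like(g);u,v=int(u),int(v)
    m[v-r:v+r,u-r:u+r]=(g[v-r:v+r,u-r:u+r]<42)
    n,l,st,c=cv2.connectedComponentsWithStats(m);k=1+np.argmax(st[1:,4])
    return *c[k],st[k].tolist()
G={"ring":[(t,172,193),(s,191,190),(w,364,206)],"cast":[(t,338,173),(s,326,167),(w,108,198)]}
edge={"ring":[(t,152,212,225,0),(w,306,402,165,1)],"cast":[(t,290,335,0,0),(w,72,172,0,1)]}
for n,L in G.items():
    b=[black(*x) for x in L];print(n,[(round(x[0],1),round(x[1],1),x[2]) for x in b])
    rs=[ray(x[0],y[0],y[1]) for x,y in zip(L,b)]
    for nm,idx in(("all",[0,1,2]),("tw",[0,2]),("sw",[1,2])):
        if n=="cast" and 1 in idx: continue
        P=tri([rs[i] for i in idx]);print(nm,P.round(1))
        for i in idx: print("   reproj",(proj(L[i][0],P)-b[i][:2]).round(1))
# door-edge: wrist image, from inside dark up to bright (row increasing)
g=cv2.cvtColor(w["color"],cv2.COLOR_RGB2GRAY)
for n,(u0,u1,v0) in{"ring":(308,400,162),"cast":(98,168,148)}.items():
    pts=[]
    for u in range(u0,u1):
        col=g[v0:v0+40,u].astype(int);k=np.where(col>115)[0]
        if len(k):pts.append((u,v0+k[0]))
    pts=np.array(pts,np.float32);vx,vy,x0,y0=cv2.fitLine(pts,cv2.DIST_HUBER,0,.01,.01).ravel()
    P=[onz(w,u,y0+vy/vx*(u-x0),120) for u in(u0,u1)];d=P[1]-P[0]
    print(n,len(pts),"line",x0,y0,vy/vx,"yaw",np.degrees(np.arctan2(-d[0],d[1])),pts[::8].tolist())
```

```text
ring [(np.float64(170.8), np.float64(193.5), [167, 189, 9, 10, 61]), (np.float64(189.9), np.float64(190.4), [186, 185, 10, 12, 87]), (np.float64(363.5), np.float64(205.5), [354, 198, 20, 16, 277])]
all [556.4 157.2 160.9]
   reproj [ 0.1 -0.2]
   reproj [-0. -0.]
   reproj [ 0.1 -0.4]
tw [556.5 157.2 160.8]
   reproj [ 0.1 -0.2]
   reproj [ 0.2 -0.3]
sw [556.8 157.1 160.7]
   reproj [-0.  -0.1]
   reproj [-0.  -0.2]
cast [(np.float64(338.1), np.float64(173.1), [332, 169, 12, 9, 72]), (np.float64(326.9), np.float64(165.7), [323, 160, 9, 13, 49]), (np.float64(108.0), np.float64(197.5), [96, 189, 26, 18, 358])]
tw [ 540.9 -174.3  160.4]
   reproj [-0.4 -0.3]
   reproj [-0.6 -0.6]
ring 85 line 352.3 177.9 -0.03372225 yaw 2.468994970858093 [[308.0, 179.0], [316.0, 179.0], [324.0, 179.0], [332.0, 178.0], [340.0, 178.0], [348.0, 178.0], [363.0, 195.0], [371.0, 179.0], [379.0, 177.0], [387.0, 177.0], [395.0, 176.0]]
cast 61 line 133.4 166.2 -0.11508024 yaw 7.862332320035365 [[98.0, 170.0], [106.0, 169.0], [114.0, 168.0], [131.0, 185.0], [139.0, 166.0], [147.0, 165.0], [155.0, 164.0], [163.0, 163.0]]
```

```bash
cat > run.py <<'E'
from h import *
from plant import bot,viewer,sense
D={"cast":((540.9,-174.3,160.6),7.5,-0.03),"ring":((556.5,157.2,160.9),2.3,1.43)}
def setup(n):
    P,yaw,qe=D[n];c,s=np.cos(np.radians(yaw)),np.sin(np.radians(yaw))
    S=np.array([[c,-s,0],[s,c,0],[0,0,1]])
    a0=np.arcsin((P[2]-45)/137)
    O=np.array([P[0],P[1],0])-S@[-137*np.cos(a0),0,0]
    pull=lambda a:O+S@[-137*np.cos(a),0,45+137*np.sin(a)]
    return S,S@np.diag([-1,1,-1.]),pull,a0,.209+qe
def work(n,dip=17):
    S,R,pull,a0,a1=setup(n);off=np.array([0,0,-dip])
    bot.goto(pull(a0)+[0,0,70],R);bot.move_linear(pull(a0)+off,R,rate=120)
    f0=sense()["ft_force"]
    bot.command_gripper(0,30);st=sense();print("grip",st["width"],st["grasp_force"],st["time"])
    for a in np.linspace(a0,a1,11)[1:]:
        bot.move_linear(pull(a)+off,R,rate=80)
        st=sense();f=np.array(st["ft_force"])-f0
        print(round(a-.209,2),f.round(1),round(st["width"],3),round(st["time"],1))
        if np.linalg.norm(f)>45:print("STOP");break
    bot.command_gripper(.6);bot.move_linear(np.array(sense()["tool_pos"])+[0,0,90],R,rate=150)
    print(sense()["time"])
def look(n,name):
    S,R,pull,a0,a1=setup(n);st=sense();w=viewer.snapshot("wrist")
    T=np.eye(4);T[:3,:3]=st["tcp_rot"];T[:3,3]=st["tool_pos"]
    np.savez(name+".npz",color=w["color"],K=w["K"],world_from_camera=T@w["mount"])
    cv2.imwrite(f"pics/{name}.png",w["color"][:,:,::-1])
E
python3 - <<'E'
from run import *
work("cast");look("cast","cast_after")
E
```

```text
grip 0.2256506392375692 36.027806997299194 4.8167
0.71 [-0.2 -6.7  2.4] 0.229 5.1
0.63 [-2.6 -5.4  3.6] 0.227 5.4
0.55 [-2.2 -6.4  3.8] 0.225 5.7
0.47 [-4.  -7.8  3.8] 0.228 6.0
0.38 [-5.7 -8.   3.9] 0.227 6.3
0.3 [-4.7 -8.2  2.8] 0.226 6.6
0.22 [-4.2 -8.4  1. ] 0.228 6.9
0.14 [-4.2 -8.1  1.5] 0.222 7.2
0.05 [-4.4 -9.1  0.7] 0.226 7.4
-0.03 [-3.5 -9.1  0.4] 0.224 7.7
8.8917
```

View pics/cast_after.png

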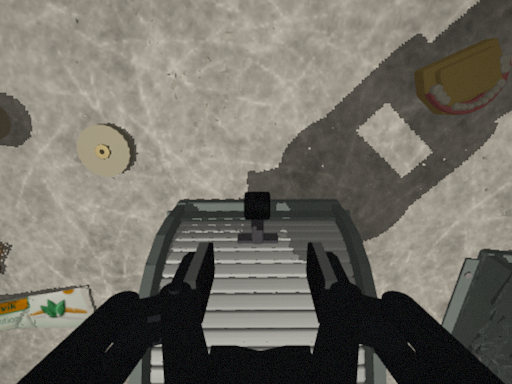

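The cast store's door now reaches its lower lip, with the pull at (257,205). No stop force showed, though, so I'll re-grip and push down gently until I feel the stop.

```bash
cat >> run.py <<'E'
def finish(n,astart,sgn,step=.012,N=16,lim=9):
    S,R,pull,a0,a1=setup(n);off=np.array([0,0,-17])
    bot.move_linear(pull(astart)+off,R,rate=120);f0=np.array(sense()["ft_force"])
    bot.command_gripper(0,40);
    for i in range(N):
        a=astart+sgn*step*(i+1);bot.move_linear(pull(a)+off,R,rate=40);bot.dwell(.05);st=sense()
        t=S@np.array([np.sin(a),0,np.cos(a)]);f=np.array(st["ft_force"])-f0;ft=f@t*-sgn
        print(round(a-.209,3),f.round(1),"res",round(ft,1),round(st["time"],1))
        if ft>lim:break
    bot.command_gripper(.6);bot.move_linear(np.array(sense()["tool_pos"])+[0,0,90],R,rate=150)
    print(sense()["time"])
E
python3 - <<'E'
from run import *
finish("cast",.209-.02,-1)
look("cast","cast_after2")
w=np.load("cast_after2.npz");g=w["color"].max(2);print(sense()["time"])
S,R,pull,a0,a1=setup("cast")
for q in(0,-.05,.05):print(q,proj(w,pull(.209+q)).round(1))
m=(g<42).astype(np.uint8);m[225:]=0
n,l,st,c=cv2.connectedComponentsWithStats(m);[print(st[k],c[k]) for k in range(1,n) if st[k,4]>80]
E
```

```text
-0.032 [-2.2 -7.6  5. ] res 4.3 10.5
-0.044 [-5.9 -6.1 19.4] res 18.0 10.8
11.975
12.025
0 [257.9 210.7]
-0.05 [258.  206.1]
0.05 [257.9 216. ]
[243 192  28  33 777] [257.05534106 207.12097812]
```

The stop is felt at 18 N, so the cast store is shut. Now for the ring store.

Run:
```python
from run import *
S,R,pull,a0,a1=setup("ring")
bot.move_linear(np.array(sense()["tool_pos"])+[0,0,90],rate=200)
bot.goto(pull(a0)+[-30,0,90],R)
work("ring");a=.209+1.41
bot.move_linear(np.array(pull(a))+[0,0,70],R)
finish("ring",a,1)
look("ring","ring_after")
```

```text
grip 0.22782178118860583 31.773083209991455 15.425
0.86 [-3.5 -1.8  4.8] 0.229 15.7
0.93 [-2.6 -2.2  3.9] 0.23 15.9
0.99 [-1.4 -2.   4.3] 0.226 16.2
1.05 [-1.2 -3.   3.2] 0.229 16.5
1.11 [-1.4 -2.3  3.1] 0.228 16.7
1.18 [ 0.2 -3.   2. ] 0.228 17.0
1.24 [ 0.4 -3.3  1.8] 0.228 17.2
1.3 [-0.  -2.1  2.3] 0.23 17.5
1.37 [ 0.2 -2.1  3.1] 0.23 17.8
1.43 [ 0.8 -2.5  3.2] 0.224 18.0
19.1667
1.422 [-2.7 -1.2  7.6] res 3.2 21.0
1.434 [-12.5  -2.8  11.1] res 13.4 21.3
22.4333
```

View pics/ring_after.png

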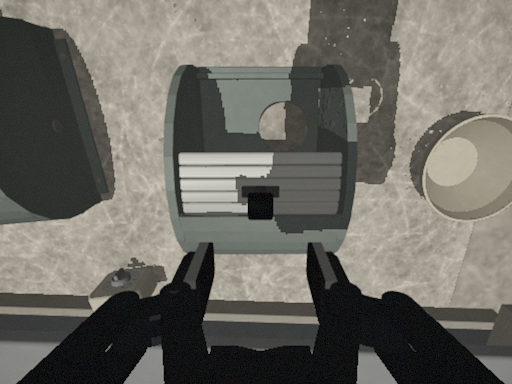

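The ring store's door is rolled right back against its stop (13 N). The ring stands upright at (283,125), and the fingers are clear of the pull at (260,205). I'll back off and check both stores once more.

Run:
```python
from run import *
bot.move_linear(np.array(sense()["tool_pos"])+[0,0,80],rate=200)
S,R,pull,a0,a1=setup("ring")
a=np.radians(25);Ry=np.array([[np.cos(a),0,-np.sin(a)],[0,1,0],[np.sin(a),0,np.cos(a)]])
bot.goto((420,20,330),Ry@np.diag([-1,1,-1.]))
look("ring","final");print(sense()["time"])
c=np.load("final.npz")["color"];cv2.imwrite("pics/final_c.png",cv2.resize(c[60:260,40:450,::-1],None,fx=1.9,fy=1.9,interpolation=cv2.INTER_CUBIC))
w=np.load("final.npz");m=(w["color"].max(2)<42).astype(np.uint8);m[250:]=0
n,l,st,cc=cv2.connectedComponentsWithStats(m);[print(st[k],cc[k]) for k in range(1,n) if st[k,4]>80]
for nm,qs in(("cast",(0,-.04,.04)),("ring",(1.4,1.36,1.44))):
    p=setup(nm)[2];print(nm,[(q,proj(w,p(.209+q)).round(1).tolist()) for q in qs])
```

```text
24.1167
[ 96 109  29  27 357] [109.12044818 118.45938375]
[349 234  15  16 151] [354.45033113 241.42384106]
cast [(0, [109.2, 119.5]), (-0.04, [110.3, 116.8]), (0.04, [108.1, 122.3])]
ring [(1.4, [355.8, 252.9]), (1.36, [356.5, 250.7]), (1.44, [355.0, 254.8])]
```

View pics/final_c.png

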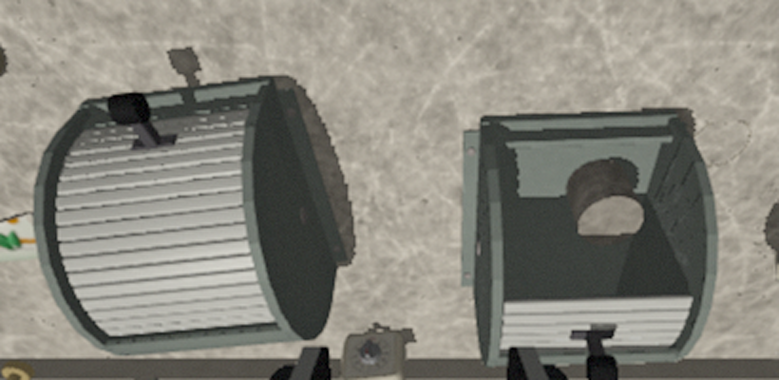

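The final view shows the cast store shut down to its lip and the ring store fully open, with the ring standing. Nothing is being touched, so I'll hand in.

```bash
python3 -c "
from plant import close_job
print(close_job())"
```

```text
the job is handed in; nothing more can be done
None
```

I rolled the cast store's door fully shut and then the ring store's door fully open, each until I felt its stop; both doors are released, the ring is standing inside its open store, I handled neither object, and the job was handed in at about 24 s.

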